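# Turn the row round: pantry rack to serving caddy

## Task

Move the four things that stand in the dark pantry rack into the empty light wooden serving caddy, one in each recess, in the reverse order: the thing now at the left end of the rack (seen from the robot) must stand at the right end of the caddy, and so on along the row, because the caddy will be turned round on the dining table. Never tip anything over, and leave each thing standing upright and flat on the floor of its recess.

Things in the scene. Friction and masses are not known exactly. Their poses are not given: they have to be found in the camera images.
- spice_c (a point): The slim glass spice jar with a black cap, 41 mm diameter, 105 mm high; upright. The point is its centre, half-way up (52.5 mm above its underside); z up its axis.
- honey_c (a point): The honey jar with a red screw lid, 60 mm diameter, 85 mm high; upright. The point is its centre, half-way up (42.5 mm above its underside); z up its axis.
- tomato_c (a point): The small food tin with a picture of tomatoes, 57 mm diameter, 72 mm high; upright. The point is its centre, half-way up (36.0 mm above its underside); z up its axis.
- mill_c (a point): The turned dark wooden pepper mill, 58 mm diameter at the base, 150 mm high; its head, 50 mm in diameter, from 109 to 139 mm above its underside, is the place to grip it; upright. The point is its centre, half-way up (75.0 mm above its underside); z up its axis.
- holder_spice: White holder, 92 x 94 x 14 mm, of the pantry rack, the one in which the spice jar stands at the start. Four such holders lie side by side, 95 mm apart, in a fixed dark wooden tray; it does not move. Origin: centre of its underside, 4 mm above the worktop. It has a round recess 73 mm wide and 8 mm deep, whose floor is 6 mm above the origin; y along the row (to the left), x away from the robot.
- holder_honey: White holder, 92 x 94 x 14 mm, of the pantry rack, the one in which the honey jar stands at the start. Four such holders lie side by side, 95 mm apart, in a fixed dark wooden tray; it does not move. Origin: centre of its underside, 4 mm above the worktop. It has a round recess 73 mm wide and 8 mm deep, whose floor is 6 mm above the origin; y along the row (to the left), x away from the robot.
- holder_tomato: White holder, 92 x 94 x 14 mm, of the pantry rack, the one in which the tomato tin stands at the start. Four such holders lie side by side, 95 mm apart, in a fixed dark wooden tray; it does not move. Origin: centre of its underside, 4 mm above the worktop. It has a round recess 73 mm wide and 8 mm deep, whose floor is 6 mm above the origin; y along the row (to the left), x away from the robot.
- holder_mill: White holder, 92 x 94 x 14 mm, of the pantry rack, the one in which the pepper mill stands at the start. Four such holders lie side by side, 95 mm apart, in a fixed dark wooden tray; it does not move. Origin: centre of its underside, 4 mm above the worktop. It has a round recess 73 mm wide and 8 mm deep, whose floor is 6 mm above the origin; y along the row (to the left), x away from the robot.
- pantry_rack: The pantry rack: a fixed dark wooden tray 104 mm (x) by 396 mm (y), rim 17 mm high, that carries the four white holders at y = +142.5, +47.5, -47.5 and -142.5 mm. Origin: centre of its underside, on the worktop; y along the row, to the robot's left, x away from the robot.
- caddy: The serving caddy, empty at the start: a fixed light wooden board 98 mm (x) by 396 mm (y), 18 mm high, with a small brass bar on each end. Origin: centre of its underside, on the worktop; y along the row, to the robot's left, x away from the robot. Four round recesses 73 mm wide and 8 mm deep in one row at x = 0, y = +142.5, +47.5, -47.5 and -142.5 mm; their cork-lined floors are 10 mm above the origin.

How it is judged (in metres and radians):
At the end, for the whole second after the job is handed in: Each thing stands at rest in its own caddy recess: within 18 mm of its centre along and across the row, 4 mm in height, tilt under 0.1 rad; of every two things the one that started further left in the rack is now further right in the caddy (x of spice_c in the frame of caddy between -0.018 and 0.018 m and z of spice_c in the frame of caddy between 0.0585 and 0.0665 m and angle between each of spice_c, honey_c, tomato_c, mill_c's own z axis and vertical below 0.1 rad and ((y of holder_spice in the frame of pantry_rack between 0.1125 and 0.1725 m and y of spice_c in the frame of caddy between -0.1605 and -0.1245 m) or (y of holder_spice in the frame of pantry_rack between 0.0175 and 0.0775 m and y of spice_c in the frame of caddy between -0.0655 and -0.0295 m) or (y of holder_spice in the frame of pantry_rack between -0.0775 and -0.0175 m and y of spice_c in the frame of caddy between 0.0295 and 0.0655 m) or (y of holder_spice in the frame of pantry_rack between -0.1725 and -0.1125 m and y of spice_c in the frame of caddy between 0.1245 and 0.1605 m)) and linear speed of each of spice, honey, tomato, mill below 0.02 m/s and x of honey_c in the frame of caddy between -0.018 and 0.018 m and z of honey_c in the frame of caddy between 0.0485 and 0.0565 m and ((y of holder_honey in the frame of pantry_rack between 0.1125 and 0.1725 m and y of honey_c in the frame of caddy between -0.1605 and -0.1245 m) or (y of holder_honey in the frame of pantry_rack between 0.0175 and 0.0775 m and y of honey_c in the frame of caddy between -0.0655 and -0.0295 m) or (y of holder_honey in the frame of pantry_rack between -0.0775 and -0.0175 m and y of honey_c in the frame of caddy between 0.0295 and 0.0655 m) or (y of holder_honey in the frame of pantry_rack between -0.1725 and -0.1125 m and y of honey_c in the frame of caddy between 0.1245 and 0.1605 m)) and x of tomato_c in the frame of caddy between -0.018 and 0.018 m and z of tomato_c in the frame of caddy between 0.042 and 0.05 m and ((y of holder_tomato in the frame of pantry_rack between 0.1125 and 0.1725 m and y of tomato_c in the frame of caddy between -0.1605 and -0.1245 m) or (y of holder_tomato in the frame of pantry_rack between 0.0175 and 0.0775 m and y of tomato_c in the frame of caddy between -0.0655 and -0.0295 m) or (y of holder_tomato in the frame of pantry_rack between -0.0775 and -0.0175 m and y of tomato_c in the frame of caddy between 0.0295 and 0.0655 m) or (y of holder_tomato in the frame of pantry_rack between -0.1725 and -0.1125 m and y of tomato_c in the frame of caddy between 0.1245 and 0.1605 m)) and x of mill_c in the frame of caddy between -0.018 and 0.018 m and z of mill_c in the frame of caddy between 0.081 and 0.089 m and ((y of holder_mill in the frame of pantry_rack between 0.1125 and 0.1725 m and y of mill_c in the frame of caddy between -0.1605 and -0.1245 m) or (y of holder_mill in the frame of pantry_rack between 0.0175 and 0.0775 m and y of mill_c in the frame of caddy between -0.0655 and -0.0295 m) or (y of holder_mill in the frame of pantry_rack between -0.0775 and -0.0175 m and y of mill_c in the frame of caddy between 0.0295 and 0.0655 m) or (y of holder_mill in the frame of pantry_rack between -0.1725 and -0.1125 m and y of mill_c in the frame of caddy between 0.1245 and 0.1605 m))); the robot touches nothing.
It fails at once if the spice jar is tipped over (more than 0.7 rad) (angle between spice_c's own z axis and vertical above 0.7 rad).
It fails at once if the honey jar is tipped over (more than 0.7 rad) (angle between honey_c's own z axis and vertical above 0.7 rad).
It fails at once if the tomato tin is tipped over (more than 0.7 rad) (angle between tomato_c's own z axis and vertical above 0.7 rad).
It fails at once if the pepper mill is tipped over (more than 0.7 rad) (angle between mill_c's own z axis and vertical above 0.7 rad).
It also fails if it takes over 109 s, if anything falls off the work surface, if the arm or the gripper's body presses on something with over 40 N, if the wrist force passes 120 N, or if a joint passes its speed limit or range.

## Robot

A 7-joint arm with a two-finger parallel gripper is mounted at the origin on a cart in front of the work surface, level with it; the furniture and walls round the work are solid. World frame = base frame: x ahead of the robot, y to its left, z up, the work surface at z = 0. Lengths are in mm, angles in rad, forces in N, time in s.
With the tool pointing down it reaches from about 425 to 950 mm from the base axis. Payload 4.7 kg.
Tool frame: the origin (TCP) lies between the finger pads; the fingertips stand 8 mm ahead of it and the grasp point (between the pads) lies 11 mm behind it; z points along the fingers, y is the direction in which the jaws open and shut (so a half turn about z gives the same grasp; the last joint's range is limited). The gripper opens to 87 mm and grips with 3 to 60 N. Pads are 19 mm wide; open, the fingers measure 117 mm over their backs; the gripper's body (75 mm by 190 mm) begins 51 mm behind the grasp point.
Start: joints at [-1.364, 0.469, -0.049, 1.532, 0.024, 1.141, -0.082], TCP at [157.651, 656.349, 230.573] pointing down, gripper open.
Joint ranges: [-2.59, 2.59], [-0.33, 1.99], [-1.39, 1.29], [0.1, 2.45], [-1.04, 4.18], [0.21, 1.99], [-2.66, 2.66]. Speed limits (rad/s): [2.57, 2.57, 3.14, 3.14, 3.14, 3.14, 3.14].

## Interface

Orientations are given as a rotation vector (axis times angle).
In Python, from station import ctrl gives the robot as it stands. Calls block until the motion is done:
- ctrl.movep(position, orientation): joint-space move of the TCP to a pose.
- ctrl.servo_line(position, vel=150, orientation=None): straight line of the TCP; orientation=None keeps the orientation; vel is the mean speed in mm/s.
- ctrl.set_joints(angles): joint-space move.
- ctrl.let_go() and ctrl.grab(): open the fingers fully, or close them until they stop; the grip force is fixed at half the most.
- ctrl.dwell(seconds).
- ctrl.inverse_kinematics(position, orientation): joint angles nearest the present ones, or None.
- ctrl.get_obs(): the state.
- ctrl.read_camera(name): name is "scene" or "top" or "wrist"; returns a dict with "image" (400x640x3 uint8, blue, green, red), "fx", "fy", "cx", "cy" (pixels), "k1" (the pictures are not rectified: a ray, as slopes to the right and down, at radius r is drawn at 1 + k1 r^2 times it, then the intrinsics apply), "R" (3x3) and "t" (3): a world point X has camera coordinates R X + t. Camera axes: x right, y down, z forward; pixel columns grow to the right and rows downward; lengths in mm; the calibration is good to about 2 mm. A picture is of the moment at which its call begins. There is no depth.
A pose or a line that the arm cannot do raises ctrl.IKError and nothing moves.
- ctrl.sign_off(): hands the job in, once; it reports no verdict.
The state is a dict: "time_s": time; "joint_pos": joint angles; "qvel": joint speeds; "effort": joint torques, N m; "eef_pos": TCP position; "eef_rot": TCP orientation; "contact_force": force on the tool from outside, world axes, zero at the start; "torque": the same for the moment, N m; "opening": opening from 0.0 (shut) to 1.0 (fully open).
Only numpy, scipy, OpenCV 4.12 (cv2) and the standard library are available. Lean on these libraries where they do the work, as an engineer would, in place of code of your own. Each camera call takes 0.05 s, during which the arm holds its last target. There are 200 camera calls.

## Working session

There is one attempt and no reset: what is moved stays moved. The work goes in short steps, each a Python script; the robot and the scene stay as the last script left them, time stands still between calls to the robot, and variables do not carry over. Pictures are saved under pics/ and viewed, about 12 in all and at most 16, crops included, and the job is handed in when it is done.

```bash
mkdir -p pics; ls
python3 - <<'E'
from station import ctrl
import cv2
o=ctrl.get_obs();print(o)
for n in("scene","top"):
    c=ctrl.read_camera(n);cv2.imwrite(f"pics/{n}0.png",c["image"]);print(n,{k:v for k,v in c.items() if k!="image"})
E
```

```text
pics
{'time_s': 0.0, 'joint_pos': array([-1.36392983,  0.46944216, -0.04858508,  1.5336865 ,  0.0241219 ,
        1.14100577, -0.08228863]), 'qvel': array([-1.79095155e-05, -1.45540141e-04,  1.43771442e-03, -3.62463313e-04,
       -3.73092863e-04,  1.21139326e-04, -8.11266224e-04]), 'effort': array([-2.07491462e-05, -5.07968903e+01, -8.07754649e-02, -2.36153466e+01,
       -6.13277522e-02,  3.80493701e-02,  1.88530516e-04]), 'eef_pos': array([157.53707373, 655.75794888, 229.50206319]), 'eef_rot': array([-3.69400726e-01, -3.11966293e+00,  3.06418348e-03]), 'contact_force': array([-0.12568427, -0.30084792,  0.36032719]), 'torque': array([-9.86876695e-05,  9.64535897e-03, -1.85173763e-02]), 'opening': 1.0006577647418948}
scene {'fx': 385.40569499473963, 'fy': 385.40569499473963, 'cx': 318.0300352622735, 'cy': 196.6916085730159, 'k1': -0.07891431633492745, 'R': array([[ 0.80461838, -0.59376557, -0.00563139],
       [-0.42837272, -0.57387297, -0.69797323],
       [ 0.41120077,  0.56401442, -0.71610171]]), 't': array([-423.53418898,  331.18536245,  638.33636451])}
top {'fx': 370.3033551059056, 'fy': 370.3033551059056, 'cx': 320.2396301803263, 'cy': 194.73800172519464, 'k1': -0.06565913587133582, 'R': array([[ 7.78407306e-02, -9.96965765e-01,  2.89850984e-04],
       [-9.76759408e-01, -7.63212970e-02, -2.00290085e-01],
       [ 1.99704479e-01,  1.53076119e-02, -9.79736596e-01]]), 't': array([ -6.95773598, 550.29134064, 814.53840954])}
```

View pics/scene0.png

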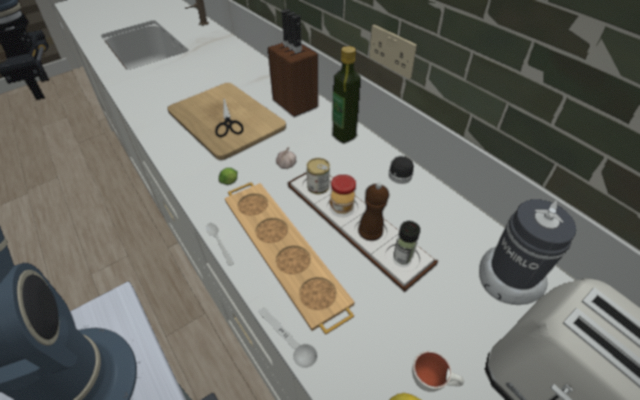

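View pics/top0.png

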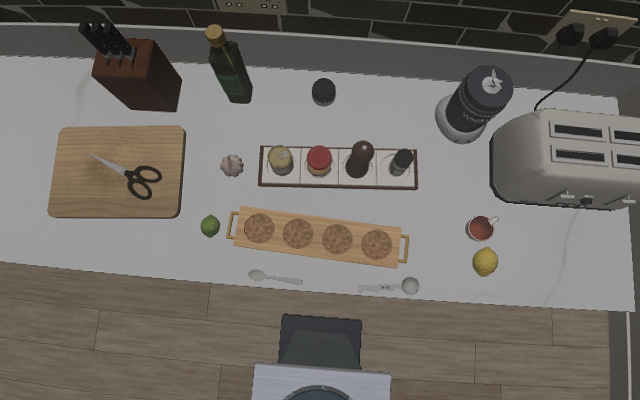

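The scene picture shows the rack with tin, honey, mill and spice from left to right. In the top picture the item tops are at about (278,154), (319,155), (362,150) and (403,158). The caddy's cork recesses are at (259,228), (298,234), (337,239) and (376,244). The plan is tin→right end, honey→-47.5, mill→+47.5, spice→left end.

```bash
cat > h.py <<'E'
import numpy as np, cv2
from station import ctrl
def K(c): return np.array([[c["fx"],0,c["cx"]],[0,c["fy"],c["cy"]],[0,0,1.]]),np.array([c["k1"],0,0,0.])
def ray(c,px,z):
    k,d=K(c);p=cv2.undistortPoints(np.array(px,float).reshape(-1,1,2),k,d,criteria=(3,50,1e-9)).reshape(-1,2)
    D=np.c_[p,np.ones(len(p))]@c["R"];o=-c["R"].T@c["t"]
    return (o+D*((z-o[2])/D[:,2])[:,None])[:,:2]
def proj(c,X):
    k,d=K(c);return cv2.projectPoints(np.array(X,float).reshape(-1,1,3),cv2.Rodrigues(c["R"])[0],c["t"],k,d)[0].reshape(-1,2)
def blobs(m,amin):
    n,l,s,ce=cv2.connectedComponentsWithStats(m.astype(np.uint8))
    return [(ce[i],s[i]) for i in range(1,n) if s[i][4]>=amin]
E
python3 - <<'E'
from h import *
c=ctrl.read_camera("top");im=c["image"];hsv=cv2.cvtColor(im,cv2.COLOR_BGR2HSV)
# print sample colours
for n,p in dict(cork=(259,228),wood=(279,224),rim=(340,189),tin=(278,154),lid=(319,155),cap=(403,158),holder=(300,180),mill=(362,148)).items(): print(n,hsv[p[1],p[0]])
# dark rack rim outline -> box ; caddy wood outline
roi=np.zeros(im.shape[:2],bool);roi[140:195,250:425]=1
dark=(hsv[...,2]<90)&roi
pts=[b for b in blobs(dark,80)];print([(b[0].round(1),b[1]) for b in pts])
print('tray px',cv2.minAreaRect(np.argwhere(dark)[:,::-1].astype(np.float32)))
big=np.hstack([cv2.resize(im[135:275,220:425],None,fx=3.8,fy=3.8,interpolation=cv2.INTER_CUBIC)])
cv2.imwrite("pics/crop1.png",big)
roi=np.zeros(im.shape[:2],bool);roi[200:272,220:415]=1
for s in (90,110,130,150):
  for v in (130,150,170):
    m=roi&(hsv[...,1]>60)&(hsv[...,2]<v); B=[b for b in blobs(cv2.morphologyEx(m.astype(np.uint8),cv2.MORPH_OPEN,np.ones((5,5))),300)]
  
    if s==90: print(v,[(b[0].round(1),b[1][4]) for b in B])
E
```

```text
cork [ 15 102 132]
wood [ 16  93 153]
rim [ 15   3 153]
tin [ 21  59 125]
lid [  1 131 117]
cap [60  5 48]
holder [ 11  14 148]
mill [ 10   7 103]
[(array([359.1, 159.4]), array([345, 141,  29,  37, 717], dtype=int32)), (array([359.6, 172.6]), array([ 258,  146,  160,   44, 1134], dtype=int32)), (array([283.7, 168.7]), array([271, 157,  22,  19, 161], dtype=int32))]
tray px ((337.9485778808594, 164.10848999023438), (159.22091674804688, 47.52244567871094), 1.3971812725067139)
130 []
150 [(array([259.2, 228.3]), np.int32(744)), (array([297.6, 233.4]), np.int32(781)), (array([356.4, 241.7]), np.int32(1601))]
170 [(array([317.4, 236.9]), np.int32(6598))]
```

View pics/crop1.png

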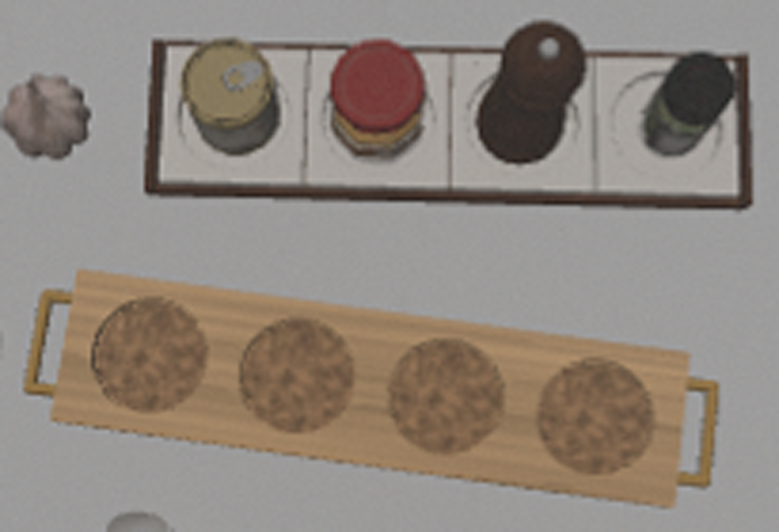

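The crop (3.8x, offset 220,135) shows tops at tin (228,80), honey (378,84), mill head (544,56) and spice cap (699,87). The corks are at (150,354), (297,375), (446,396) and (595,416), and the tray corners at (153,41), (747,55), (750,207) and (146,193).

Run:
```python
from h import *
c=ctrl.read_camera("top");f=lambda L:np.array(L)/3.8+[220,135]-.37
ck=ray(c,f([(150,354),(297,375),(446,396),(595,416)]),12);print('cork',ck.round(1),np.linalg.norm(np.diff(ck,axis=0),axis=1))
cad=ck.mean(0);d=ck[0]-ck[3];print('caddy',cad,np.degrees(np.arctan2(-d[0],d[1])))
tr=ray(c,f([(153,41),(747,55),(750,207),(146,193)]),17);ra=tr.mean(0);d=tr[0]+tr[3]-tr[1]-tr[2];print('rack',tr.round(0),ra,np.degrees(np.arctan2(-d[0],d[1])))
it={}
for n,p,z in(('tin',(228,80),82),('honey',(378,84),95),('mill',(544,56),149),('spice',(699,87),115)):
    print(n,ray(c,f([p]),z).round(1))
u=d/np.linalg.norm(d)
print([(ra+u*y).round(1) for y in(142.5,47.5,-47.5,-142.5)])
# approach look pose feasibility, wrist camera geometry
w=ctrl.read_camera("wrist");o=ctrl.get_obs();Rt=cv2.Rodrigues(o["eef_rot"])[0];cc=-w["R"].T@w["t"]
print('cam in tool',Rt.T@(cc-o["eef_pos"]),'axis',Rt.T@w["R"][2],Rt.T@w["R"][0],w["fx"])
```

```text
Traceback (most recent call last):
  File "h.py", line 5, in ray
    k,d=K(c);p=cv2.undistortPoints(np.array(px,float).reshape(-1,1,2),k,d,criteria=(3,50,1e-9)).reshape(-1,2)
               ~~~~~~~~~~~~~~~~~~~^^^^^^^^^^^^^^^^^^^^^^^^^^^^^^^^^^^^^^^^^^^^^^^^^^^^^^^^^^^^^
cv2.error: OpenCV(4.12.0) :-1: error: (-5:Bad argument) in function 'undistortPoints'
> Overload resolution failed:
>  - undistortPoints() got an unexpected keyword argument 'criteria'
>  - undistortPoints() got an unexpected keyword argument 'criteria'
```

```bash
sed -i 's/,criteria=(3,50,1e-9)//' h.py
python3 - <<'E'
from h import *
c=ctrl.read_camera("top");f=lambda L:np.array(L)/3.8+[220,135]-.37
ck=ray(c,f([(150,354),(297,375),(446,396),(595,416)]),12);print('cork',ck.round(1),np.linalg.norm(np.diff(ck,axis=0),axis=1))
cad=ck.mean(0);d=ck[0]-ck[3];print('caddy',cad,np.degrees(np.arctan2(-d[0],d[1])))
tr=ray(c,f([(153,41),(747,55),(750,207),(146,193)]),17);ra=tr.mean(0);d=tr[0]+tr[3]-tr[1]-tr[2];print('rack',tr.round(0),ra,np.degrees(np.arctan2(-d[0],d[1])))
for n,p,z in(('tin',(228,80),82),('honey',(378,84),95),('mill',(544,56),149),('spice',(699,87),115)):
    print(n,ray(c,f([p]),z).round(1))
u=d/np.linalg.norm(d)
print([(ra+u*y).round(1) for y in(142.5,47.5,-47.5,-142.5)])
w=ctrl.read_camera("wrist");o=ctrl.get_obs();Rt=cv2.Rodrigues(o["eef_rot"])[0];cc=-w["R"].T@w["t"]
print('tool R',Rt.round(2));print('cam in tool',Rt.T@(cc-o["eef_pos"]),'axis',Rt.T@w["R"][2],Rt.T@w["R"][0],w["fx"])
# IK checks, jaws along x: tool y = +-x
for s in (1,-1):
    R=np.array([[0,s,0],[s,0,0],[0,0,-1.]]);r=cv2.Rodrigues(R)[0].ravel();print(s,r)
    for p in [(690,150,100),(680,-150,100),(680,-150,320),(690,150,320),(500,-150,320),(540,160,320),(500,-150,90),(640,0,380)]:
        q=ctrl.inverse_kinematics(p,r);print(p,None if q is None else np.round(q,2))
E
```

```text
cork [[ 464.7  178.4]
 [ 458.8   83.4]
 [ 452.9  -12.2]
 [ 447.5 -107.4]] [95.23020868 95.75087083 95.36094906]
caddy [455.95572692  35.54497951] -3.455150242027273
rack [[ 672.  199.]
 [ 694. -197.]
 [ 590. -201.]
 [ 569.  192.]] [631.08957668  -1.85538476] 3.1080727096537224
tin [[629.1 137.1]]
honey [[629.5  44.8]]
mill [[636.6 -49. ]]
spice [[ 636.5 -144.6]]
[array([623.4, 140.4]), array([628.5,  45.6]), array([633.7, -49.3]), array([ 638.8, -144.1])]
tool R [[-0.97  0.23 -0.  ]
 [ 0.23  0.97 -0.  ]
 [ 0.   -0.   -1.  ]]
cam in tool [  84.07098726   -0.54711729 -154.30148982] axis [-3.05034696e-01 -9.50018893e-08  9.52341238e-01] [5.75949573e-04 9.99999817e-01 1.84576281e-04] 328.20209270086775
1 [2.22144147 2.22144147 0.        ]
(690, 150, 100) [-0.62  0.69  0.54  1.59 -0.41  0.97  0.05]
(680, -150, 100) [-0.36  0.77  0.83  1.63 -0.64  1.04  0.67]
(680, -150, 320) [-0.42  0.59  0.97  1.4  -0.49  1.4   0.55]
(690, 150, 320) [-0.65  0.51  0.59  1.36 -0.28  1.36 -0.05]
(500, -150, 320) [-0.68  0.21  1.06  1.81 -0.2   1.23  0.44]
(540, 160, 320) [-0.8   0.23  0.53  1.71 -0.12  1.24 -0.24]
(500, -150, 90) [-0.54  0.61  1.03  2.07 -0.7   0.86  0.9 ]
(640, 0, 380) [-0.57  0.38  0.72  1.44 -0.25  1.42  0.16]
-1 [ 2.22144147 -2.22144147  0.        ]
(690, 150, 100) [ 0.39  0.97 -1.19  1.53  0.92  1.28  2.22]
(680, -150, 100) [-0.48  0.91  1.1   1.64 -0.87  1.17 -2.3 ]
(680, -150, 320) [-0.48  0.65  1.11  1.4  -0.58  1.44 -2.52]
(690, 150, 320) [ 0.36  0.73 -1.18  1.29  0.66  1.54  2.41]
(500, -150, 320) [-0.81  0.3   1.29  1.82 -0.3   1.25 -2.58]
(540, 160, 320) [ 0.49  0.44 -1.17  1.64  0.42  1.34  2.4 ]
(500, -150, 90) [-0.58  0.66  1.11  2.07 -0.77  0.91 -2.17]
(640, 0, 380) [ 0.7   0.63 -1.32  1.36  0.61  1.59  2.6 ]
```

```bash
cat >> h.py <<'E'
ROT=np.array([np.pi/2**.5,np.pi/2**.5,0])   # tool down, jaws along world x
def snap(n,f):
    c=ctrl.read_camera(n);cv2.imwrite(f"pics/{f}.png",c["image"]);return c
E
python3 - <<'E'
from h import *
o=ctrl.get_obs()
ctrl.servo_line(o["eef_pos"]+[0,0,170],vel=250)
ctrl.movep((450,330,400),ROT)
ctrl.movep((550,85,330),ROT)
ctrl.dwell(.3);snap("wrist","w1");print(ctrl.get_obs()["eef_pos"],ctrl.get_obs()["time_s"])
E
```

```text
[549.97263813  85.79926238 330.13013484] 4.1417
```

View pics/w1.png

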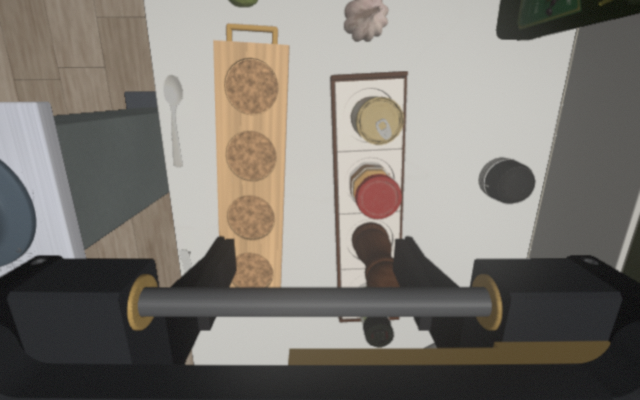

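The wrist view shows the tin lid at about (380,119), the honey lid at (378,196), and the corks at (251,86), (250,155) and (250,217). The gripper hides part of the spice jar and the fourth cork.

Run:
```python
from h import *
c=ctrl.read_camera("wrist");im=c["image"];hsv=cv2.cvtColor(im,cv2.COLOR_BGR2HSV)
roi=np.zeros(im.shape[:2],np.uint8);roi[:,330:410]=1
red=((hsv[...,0]<6)|(hsv[...,0]>174))&(hsv[...,1]>110)&(roi>0)
for b in blobs(red,200):print('red',b, ray(c,[b[0],(b[1][0]+b[1][2]/2-.5,b[1][1]+b[1][3]/2-.5)],95))
# circle fits of the cork and of the tin lid
g=cv2.GaussianBlur(hsv[...,2],(5,5),0)
for n,(u,v),z in(('k1',(251,86),12),('k2',(250,155),12),('k3',(250,217),12),('tin',(380,119),82)):
    p=g[v-36:v+36,u-36:u+36]
    H=cv2.HoughCircles(p,cv2.HOUGH_GRADIENT,1.2,60,param1=80,param2=10,minRadius=20,maxRadius=30)
    e=[u,v] if H is None else H[0,0,:2]+[u-36,v-36]
    print(n,e,None if H is None else H[0,0,2],ray(c,[e,(u,v)],z).round(1).tolist())
```

```text
red (array([377.88888889, 196.5585997 ]), array([ 356,  175,   46,   43, 1314], dtype=int32)) [[629.505365    46.94855261]
 [630.22214824  47.6791515 ]]
k1 [251.60000229  86.60000229] 27.92 [[464.3, 178.0], [463.6, 178.8]]
k2 [250.60000229 154.40000153] 25.76 [[457.7, 84.6], [456.8, 83.7]]
k3 [249.40000153 217.60000229] 23.6 [[450.3, -13.7], [451.3, -12.7]]
tin [378.20000076 116.        ] 27.92 [[626.4, 143.7], [628.8, 140.2]]
```

```bash
cat >> h.py <<'E'
UP=310
def st(t):
    o=ctrl.get_obs();print(t,'t%.1f'%o["time_s"],o["eef_pos"].round(1),'op %.3f'%o["opening"],'F',o["contact_force"].round(1))
def carry(pick,place,z):
    """pick/place xy, z = TCP height of the grasp"""
    ctrl.movep((*pick,z+150),ROT);ctrl.servo_line((*pick,z),vel=150,orientation=ROT)
    st('down');ctrl.grab();st('grab')
    ctrl.servo_line((*pick,z+5),vel=30);ctrl.servo_line((*pick,z+180),vel=200);st('up')
    ctrl.servo_line((*place,z+180),vel=220);ctrl.servo_line((*place,z+25),vel=160)
    ctrl.servo_line((*place,z+1.5),vel=40);ctrl.dwell(.2);st('placed')
    ctrl.let_go();ctrl.dwell(.2);ctrl.servo_line((*place,z+150),vel=180);st('done')
E
python3 - <<'E'
from h import *
carry((629,138.5),(446.8,-107.6),49)
snap("scene","s1");snap("top","t1")
E
```

```text
down t6.0 [629.9 138.5  50.2] op 1.004 F [-0.2 -1.   1.1]
grab t6.7 [629.  138.5  49.1] op 0.653 F [-0.4  0.8  1.4]
up t8.0 [628.1 138.5 227.6] op 0.651 F [ 0.9  0.7 -1.5]
placed t11.6 [ 447.  -107.6   50.7] op 0.654 F [-0.1 -0.1 -1.8]
done t13.6 [ 446.  -107.4  198.2] op 1.002 F [-0.2  0.2 -0.2]
```

Run:
```python
import cv2
a=cv2.imread("pics/t1.png")[135:275,220:425];cv2.imwrite("pics/t1c.png",cv2.resize(a,None,fx=3.8,fy=3.8,interpolation=2))
```

```text
(no output)
```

View pics/s1.png

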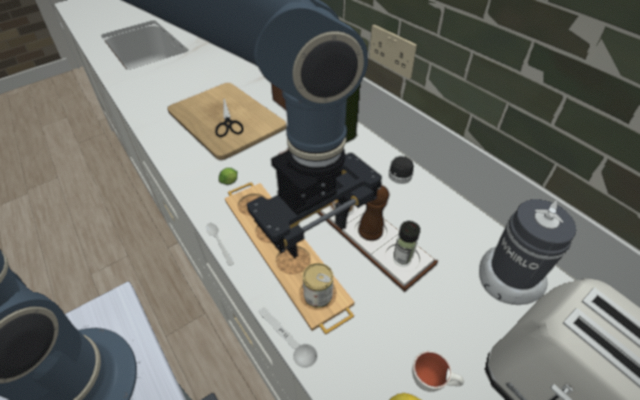

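View pics/t1c.png

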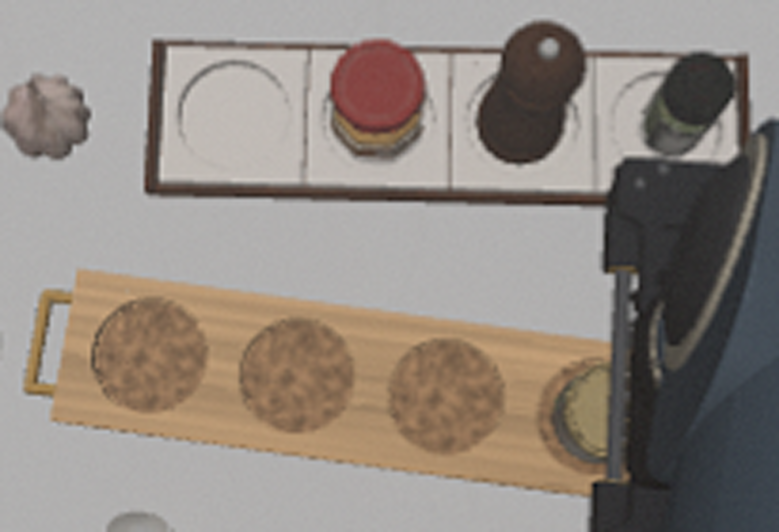

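The tin stands in the right-end recess, at scene (318,285). The other three are undisturbed. Next, the honey jar and then the mill.

Run:
```python
from h import *
ctrl.servo_line((520,-60,330),vel=250)
carry((629.7,46),(452,-12.8),54)
ctrl.servo_line((520,0,330),vel=250)
carry((636,-49),(457.6,83.8),123)
ctrl.servo_line((457,84,330),vel=250)
snap("scene","s2");snap("top","t2")
a=cv2.imread("pics/t2.png")[135:275,220:425];cv2.imwrite("pics/t2c.png",cv2.resize(a,None,fx=3.8,fy=3.8,interpolation=2))
```

```text
down t16.4 [630.5  45.9  55.1] op 1.001 F [-0.1  0.2  0.4]
grab t17.1 [630.1  46.   54.2] op 0.673 F [ 0.3 -0.   0.6]
up t18.4 [628.7  46.1 232.6] op 0.672 F [-0.2  0.8 -3.2]
placed t21.4 [452.2 -12.8  55.7] op 0.670 F [ 0.   0.5 -2.8]
done t23.4 [451.2 -12.7 203.2] op 0.999 F [ 0.2 -0.5 -0.5]
down t25.9 [636.7 -49.2 124.1] op 1.004 F [ 0.4 -0.6  0.2]
grab t26.7 [636.3 -48.9 123.1] op 0.546 F [ 1.4 -0.2 -0.4]
up t28.0 [635.2 -48.7 301.6] op 0.543 F [-0.5  0.6 -3.2]
placed t31.2 [457.8  83.8 124.7] op 0.548 F [-0.5 -0.5 -2.4]
done t33.3 [456.9  83.6 272.1] op 0.999 F [-0.5 -0.3  0.4]
```

View pics/s2.png

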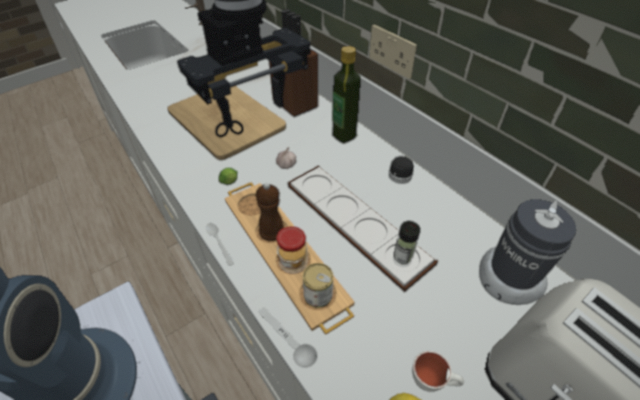

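View pics/t2c.png

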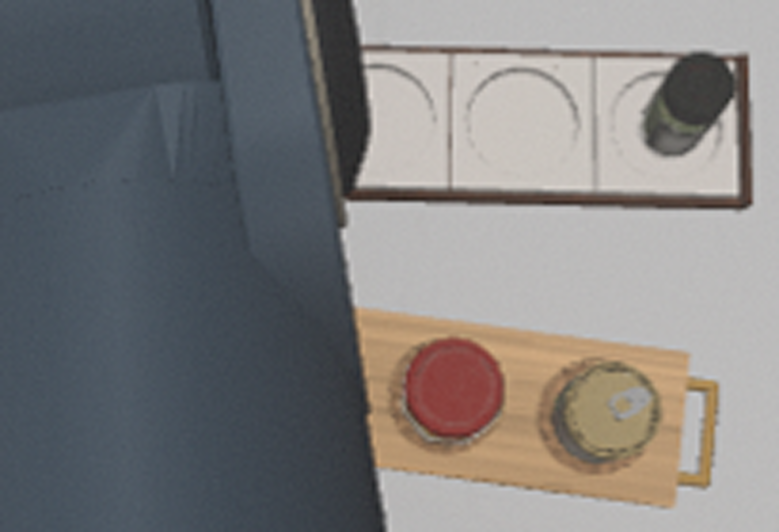

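Mill, honey and tin stand upright in their recesses. The spice jar is left.

Run:
```python
from h import *
ctrl.servo_line((600,-80,330),vel=300)
carry((636.5,-144.6),(464.3,178.3),64)
ctrl.servo_line((464,178,330),vel=250)
ctrl.movep((450,400,400),ROT);ctrl.dwell(1)
snap("scene","s3");snap("top","t3");st('end')
a=cv2.imread("pics/t3.png")[135:275,220:425];cv2.imwrite("pics/t3c.png",cv2.resize(a,None,fx=3.8,fy=3.8,interpolation=2))
b=cv2.imread("pics/s3.png")[150:350,200:450];cv2.imwrite("pics/s3c.png",cv2.resize(b,None,fx=3,fy=3,interpolation=2))
```

```text
down t36.4 [ 637.3 -144.9   65.2] op 1.002 F [-0.1 -1.8 -0. ]
grab t37.3 [ 637.  -144.6   64.2] op 0.467 F [ 1.1 -0.1  0.3]
up t38.6 [ 635.7 -144.1  242.6] op 0.462 F [-0.5  0.6 -1.2]
placed t42.5 [464.5 178.4  65.7] op 0.461 F [ 0.2  0.  -1.3]
done t44.7 [463.5 178.1 213.1] op 0.998 F [ 0.8  0.4 -0.7]
end t47.3 [450. 400. 400.] op 1.001 F [-0.2 -1.   0.1]
```

View pics/s3c.png

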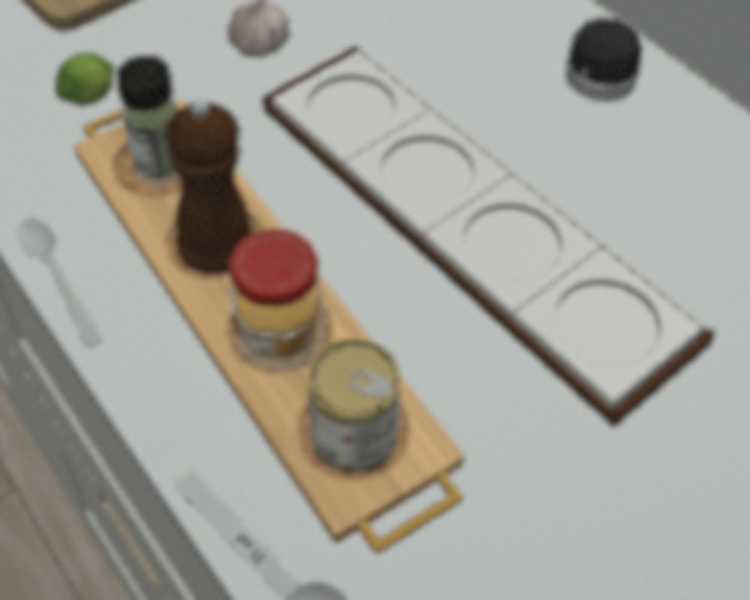

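View pics/t3c.png

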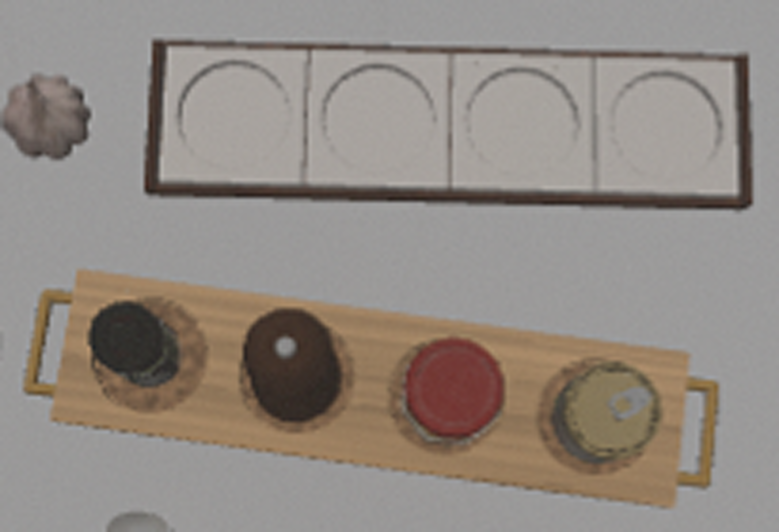

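All four stand upright in the caddy. The crop shows tops at spice (128,335), mill knob (285,347), honey (455,386) and tin (610,405). I'll check these numerically and then hand in.

Run:
```python
from h import *
c=ctrl.read_camera("top");f=lambda p:np.array(p)/3.8+[220,135]-.37
ok=True
for n,p,z,k in(('spice',(128,335),115,(464.3,178.3)),('mill',(285,347),159,(457.6,83.8)),('honey',(455,386),95,(452,-12.8)),('tin',(610,405),82,(446.8,-107.6))):
    e=ray(c,f(p),z)[0]-k;print(n,e.round(1));ok&=np.abs(e).max()<11
if ok: ctrl.sign_off();print('signed off')
```

```text
spice [-0.1 -4.1]
mill [ 1.9 -2.7]
honey [-0.2 -1. ]
tin [2.1 1.9]
the job is handed in; nothing more can be done
signed off
```

I moved all four things from the rack to the caddy in reverse order and handed the job in at about 47 s. From left to right the caddy now holds the spice jar, pepper mill, honey jar and tomato tin. No verdict is reported on hand-in.

- **Position:** in the last top view each thing's top was at most about 4 mm from its recess centre, against the 18 mm allowed. The largest error was the spice jar, 4.1 mm along the row.
- **Upright and flat:** the last scene and top pictures showed all four upright in their recesses. I did not measure height or tilt as numbers.
- **Grips:** the finger openings matched the known diameters to within about 3 mm, and the forces I read stayed within a few newtons.
- **Clear of contact:** the open gripper was parked away from everything, at about x 450, y 400, z 400 mm.

No check failed or disagreed.

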